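# Load a motorcycle mount into the press nest

### The job

Load the parts of the engine mount into the four-post press nest for pressing: first the square metal housing, then the square black spacer plate on it, and last the round steel cap disc, centred on top. Each must lie flat and fully down between the corner posts; lower the parts in rather than dropping them, and leave the other things on the bench where they are.

Things in the scene. Friction and masses are not known exactly. Their poses are not given: they have to be found in the camera images.
- nest_floor (a point): Centre of the pocket floor of the press nest, a steel fixture fixed to the bench: on the top face of its base plate (120 x 120 mm, 12 mm thick, so 12 mm above the bench). Four corner posts bound a square pocket 70 x 70 mm round this point; x and y are parallel to the pocket's sides, z up.
- nest: The same nest; origin under the base plate's centre, axes as nest_floor. Its posts are L-shaped with walls 6 mm thick, reaching 14 mm along each side from the pocket's corners, so all four sides have an open gap 42 mm wide in the middle for the fingers. The posts are straight for 46 mm above the floor, then flare outwards by 8 mm, ending 57 mm above the floor; about 93 mm over all.
- housing_center (a point): Centre (half-way up) of the housing, a loose bare aluminium block 64 x 64 mm, 30 mm tall, with a round blind bore of 34 mm in its top; about 0.28 kg. x and y are parallel to its sides, z up. It starts flat on the bench, bore up; any quarter turn about z is as good in the nest.
- spacer_center (a point): Centre (half-way up) of the spacer, a loose black rigid plastic plate 64 x 64 mm, 14 mm thick, with a 22 mm round hole through it; about 0.08 kg. x and y are parallel to its sides, z up. It starts flat on the bench; any quarter turn is as good.
- cap_center (a point): Centre (half-way up) of the cap, a loose plain steel disc of 60 mm diameter, 12 mm thick, with a small dark centre mark; about 0.26 kg. z up; its yaw does not matter. It starts flat on the bench.
- mug: White mug with a handle, 82 mm across, 95 mm tall; a bystander. Origin at the centre of its underside.
- tin: Flat round metal tin with a lid, 80 mm across, 28 mm tall; a bystander (not the cap). Origin at the centre of its underside.
- jar: Glass jar with a lid, 66 mm across, 85 mm tall; a bystander. Origin at the centre of its underside.
- wrench: Wrench, 190 mm long, lying along its own x; a bystander, between robot and nest.
- screwdriver: Screwdriver with a wooden handle, 200 mm long, lying along its own x; a bystander.
- brush: Brush, 200 mm long, lying along its own x; a bystander.
- nut: Large dark hexagon nut, about 34 mm across and 14 mm tall; a bystander. Origin at the centre of its underside.
Things that resemble listed ones, but are neither listed nor needed, are in the scene too. There is more than one size of the part that bears spacer_center; the job needs the smallest.

How it is judged:
By the outcome, as a careful person would: the job done as asked, in the order asked, and still so for the second after the job is handed in, with the robot touching nothing.
It also fails if it takes over 64 s, if anything falls off the work surface, if the arm or the gripper's body presses on something with over 40 N, if the wrist force passes 120 N, or if a joint passes its speed limit or range.

### The arm

A 6-joint arm with a two-finger parallel gripper is mounted at the origin on the work surface. World frame = base frame: x ahead of the robot, y to its left, z up, the work surface at z = 0. Lengths are in m, angles in rad, forces in N, time in s.
With the tool pointing down it reaches from about 0.325 to 0.75 m from the base axis. Payload 7.6 kg.
Tool frame: the origin (TCP) lies at the very end of the fingers, on their centre line; the grasp point (between the pads) lies r.pinch_z behind it (r.pinch_z is the distance from the TCP to the grasp point, in m); z points along the fingers, y is the line along which they close (so a half turn about z gives the same grasp; the last joint's range is limited). The gripper opens to 85 mm and grips with 20 to 120 N. Pads are 22 mm wide; open, the fingers measure 114 mm over their backs; the gripper's body (76 mm by 85 mm) begins 54 mm behind the grasp point. The pads swing forward as they close: fully open they stand 13 mm farther back than shut.
Start: joints at [1.06, 0.052, 1.401, -0, 1.689, -0.07], TCP at [0.224, 0.475, 0.231] pointing down, gripper open.
Joint ranges: [-2.9, 2.9], [-0.91, 2.17], [0.12, 2.37], [-1.06, 4.2], [0.26, 2.73], [-2.93, 2.93]. Speed limits (rad/s): [2.57, 2.57, 3.01, 3.14, 3.14, 3.14].

### API

Orientations are given as a rotation vector (axis times angle).
In Python, from workcell import sensors, cams, r, spotter gives the robot as it stands.
- The arm moves only by the shell command python3 -m pendant 'ROWS' [FORCE]. ROWS is JSON, a list of rows, each a list of 7 numbers: the shift along the tool's x, y, z as a fraction of full scale, then the turn, a rotation vector about the tool's x, y, z as a fraction of full scale, then the opening, from -1 (shut) to 1 (fully open). A call has 1 to 5 rows; each row is the pose to reach, as a shift and turn from the pose commanded when the call began, along the tool's axes at that moment; what a row does not reach only later rows make up. Full scale, the value 1, is 50 cm for a shift and 120 degrees for a turn. A row lasts 1/8 s, in which the tool goes at most 62.5 mm and 10.7 degrees, less where a joint would pass 70% of its speed; a pose out of reach is approached as far as the arm can. A call with a number of a shift or a turn outside -1 to 1 is refused whole. A call with a gripper value outside its range is refused whole. The fingers move at their own pace and stop on an object; FORCE is the grip in N (left out, the last holds). Time passes only in rows, so rows that repeat a pose let the fingers close. It gives the time, the measured TCP pose, the force, the opening and the grip force at its end, in the units of the state.
- sensors.get_state(): the state, without advancing time (a new reading comes with each control period).
- cams.camera(name): name is "scene" or "top"; returns the picture (480x640x3 uint8, red, green, blue); there is no depth.
- cams.camera_params(name): a dict with "mtx" (3x3 intrinsics, pixels), "dist" ([k1, k2, p1, p2, k3] as OpenCV has them; the pictures are not rectified), "position" and "rotation" of the camera in the world. Camera axes: x right, y down, z forward; pixel columns grow to the right and rows downward; lengths in m; the calibration is good to about 2 mm. A picture is of the moment at which its call begins. camera_params takes no time and is no camera call.
- r.sign_off(): hands the job in; it is judged then, once.
Trained networks look in the newest picture that a camera, given by its name, has taken for a name from the list of things; names that differ only in an ending like _2 or _b are one class to them, and where a whole thing is asked for, a point or a joint stands for the part that bears it (a point fixed in the world has none). Each returns a list of dicts, best first, with "score" (0 to 1); they miss things now and then, are a little off and sometimes report something else, mostly with a low value. They report only what shows in the picture. A call takes as long as a camera call. They do not tell look-alikes from the thing itself.
- spotter.regions_of(camera, name): "mask" (480x640 bool, what is visible of it) and "uv" ([column, row] in pixels, amid what is visible of it).
- spotter.spot_point(camera, name): "uv" ([column, row] in pixels: a listed point, or the origin of a listed thing).
The state is a dict: "clock": time; "joints": joint angles; "qd": joint speeds; "joint_efforts": joint torques, N m; "eef_pos": TCP position; "orientation": TCP orientation; "wrist_force": force on the tool from outside, world axes, zero at the start; "ft_torque": the same for the moment, N m; "opening": opening from 0.0 (shut) to 1.0 (fully open); "finger_force": force on a finger pad.
Only numpy, scipy, OpenCV 4.12 (cv2) and the standard library are available. Lean on these libraries where they do the work, as an engineer would, in place of code of your own. Each camera call takes 0.05 s, during which the arm holds its last target. There are 200 camera calls.

## Working session

There is one attempt and no reset: what is moved stays moved. The work goes in short steps, Python scripts to look and compute and a shell command to move; the robot and the scene stay as the last step left them, time stands still between calls to the robot, and variables do not carry over. Pictures are saved under pics/ and viewed, at most 10 in all, crops included, and the job is handed in when it is done.

```bash
ls; mkdir -p pics; python3 - <<'E'
from workcell import sensors,cams,r,spotter
import cv2,numpy as np
for c in("scene","top"):
    im=cams.camera(c);cv2.imwrite(f"pics/{c}0.png",im[:,:,::-1])
    p=cams.camera_params(c);print(c,np.round(p["mtx"],1).tolist(),p["dist"],p["position"],np.round(p["rotation"],3).tolist())
s=sensors.get_state();print(s,r.pinch_z)
for n in("nest_floor","housing_center","spacer_center","cap_center"):
    print(n,[(np.round(d["uv"],1).tolist(),round(d["score"],2)) for d in spotter.spot_point("top",n)])
E
```

```text
pics
scene [[610.7, 0.0, 321.6], [0.0, 610.7, 232.8], [0.0, 0.0, 1.0]] [-0.07137227  0.          0.          0.          0.        ] [1.09107653 0.51001924 1.16526299] [-1.114, -2.574, 0.757]
top [[508.3, 0.0, 327.9], [0.0, 508.3, 244.8], [0.0, 0.0, 1.0]] [0.01680072 0.         0.         0.         0.        ] [0.43514277 0.00765477 1.32577038] [-2.193, 2.166, -0.082]
{'clock': 0.1, 'joints': array([ 1.05970548e+00,  5.27956858e-02,  1.40157919e+00,  2.86080370e-05,
        1.68862684e+00, -7.03006770e-02]), 'qd': array([-0.00100321, -0.00070275, -0.00193927,  0.00075126,  0.00169283,
       -0.00028161]), 'joint_efforts': array([ 2.03311312e-03, -3.82584894e+01, -3.60983777e+01,  6.91982194e-06,
        4.76057219e-03,  2.20510015e-05]), 'eef_pos': array([0.2238381 , 0.47460307, 0.23056741]), 'orientation': array([-6.86700287e-01, -3.06518096e+00,  2.10739846e-03]), 'wrist_force': array([-0.23036546, -0.27614352, -0.04992544]), 'ft_torque': array([0.00063015, 0.01317675, 0.05432431]), 'finger_force': 0.0, 'opening': 0.9977642220900539} 0.0187
nest_floor []
housing_center [([425.7, 264.9], 0.84)]
spacer_center [([236.8, 348.2], 0.94), ([161.7, 319.7], 0.88), ([222.9, 286.0], 0.6)]
cap_center [([229.0, 211.1], 0.64), ([328.0, 236.4], 0.24)]
```

View pics/top0.png

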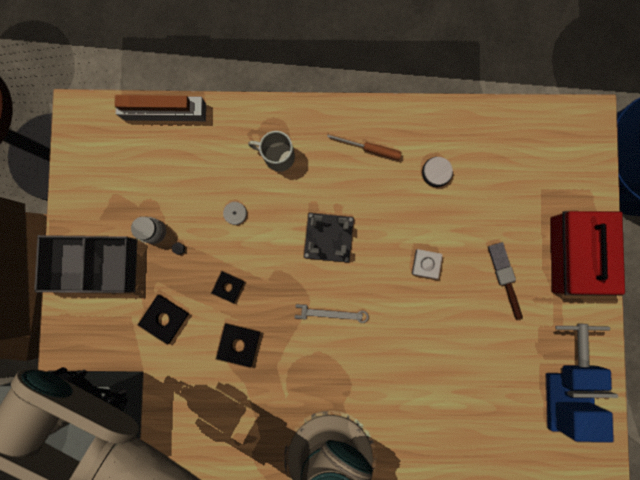

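View pics/scene0.png

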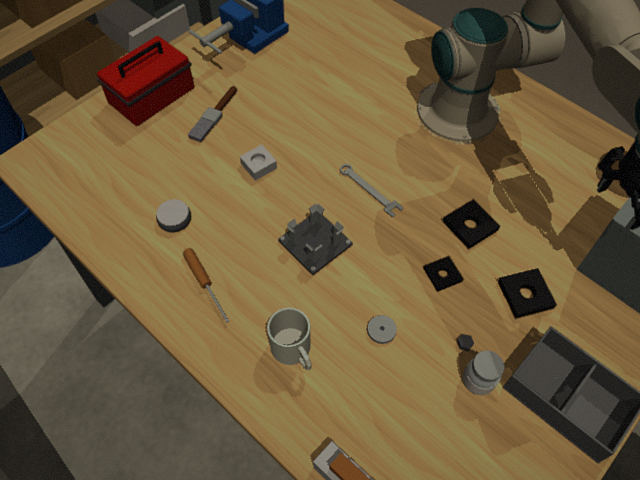

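The top view shows the housing at (428,264), the nest at (330,238), and the cap, with its centre mark, at (235,213). The mug is at (276,150), the jar at (148,232) and the nut at (179,249).
Lookalikes:
- Spacer: (239,345) and (163,319) are large, and (228,287) is the smallest, so I choose that one.
- Cap: the tin at (437,171) is a lookalike, as is the jar lid. I choose the disc with the mark at (235,213).
- Housing: only (428,264).

```bash
cat > h.py <<'E'
from workcell import sensors,cams,r,spotter
import cv2,numpy as np
from scipy.spatial.transform import Rotation as R
def ray(c,uv):
    p=cams.camera_params(c);u=cv2.undistortPoints(np.array(uv,float).reshape(-1,1,2),p["mtx"],np.array(p["dist"])).reshape(-1,2)
    rot=np.array(p["rotation"]);rot=R.from_rotvec(rot).as_matrix() if rot.ndim==1 else rot
    return np.array(p["position"]),np.c_[u,np.ones(len(u))]@rot.T
def plane(c,uv,z):
    o,d=ray(c,uv);return (o+d*((z-o[2])/d[:,2])[:,None])[:,:2]
def proj(c,P):
    p=cams.camera_params(c);M=R.from_rotvec(p["rotation"]).as_matrix().T
    return cv2.projectPoints(np.array(P,float).reshape(-1,1,3),cv2.Rodrigues(M)[0],-M@np.array(p["position"]),p["mtx"],np.array(p["dist"]))[0].reshape(-1,2)
def tri(uvs):
    A=np.zeros((3,3));b=np.zeros(3)
    for c,uv in uvs.items():
        o,d=ray(c,uv);d=d[0]/np.linalg.norm(d);Q=np.eye(3)-np.outer(d,d);A+=Q;b+=Q@o
    return np.linalg.solve(A,b)
def crop(c,u,v,h,name,k=8,im=None):
    im=cams.camera(c) if im is None else im
    a=im[v-h:v+h,u-h:u+h,::-1];cv2.imwrite("pics/"+name,cv2.resize(a,None,fx=k,fy=k,interpolation=cv2.INTER_CUBIC))
E
python3 - <<'E'
from h import *
ims={c:cams.camera(c) for c in("top","scene")}
for n,z in(("housing_center",.03),("spacer_center",.014),("cap_center",.012),("nest",.012)):
  for c in ims:
    print(n,c,"points",[(np.round(d["uv"],1).tolist(),np.round(plane(c,d["uv"],0 if n=="nest" else z/2)[0],4).tolist(),round(d["score"],2)) for d in spotter.spot_point(c,n)])
    for d in spotter.regions_of(c,n):
      ct=max(cv2.findContours(d["mask"].astype(np.uint8),0,1)[0],key=cv2.contourArea).reshape(-1,2)
      w=plane(c,ct,z);q=cv2.minAreaRect((w*1000).astype(np.float32))
      print("   mask",np.round(d["uv"]),round(d["score"],2),np.round(q[0],1),np.round(q[1],1),round(q[2],1))
a=[cv2.resize(ims["top"][v-35:v+35,u-35:u+35,::-1],(390,390),interpolation=2) for u,v in((228,287),(330,238),(428,264),(235,213))]
cv2.imwrite("pics/c1.png",cv2.resize(np.vstack([np.hstack(a[:2]),np.hstack(a[2:])]),(600,600)))
E
```

```text
housing_center top points [([428.2, 264.2], [0.4916, -0.2461], 0.66)]
   mask [426. 264.] 0.84 [ 492.9 -237.2] [68.2 65.2] 78.7
housing_center scene points [([257.9, 162.2], [0.4928, -0.243], 0.7)]
   mask [257. 163.] 0.93 [ 499.1 -234.6] [85.7 74.4] 78.9
spacer_center top points [([163.1, 318.4], [0.3441, 0.4341], 0.77), ([224.1, 284.8], [0.4321, 0.28], 0.72), ([237.1, 347.5], [0.2725, 0.242], 0.63)]
   mask [157. 322.] 0.86 [343.8 433.2] [96.4 99.3] 58.4
   mask [223. 289.] 0.61 [428.  271.3] [66.4 63.2] 66.2
spacer_center scene points [([526.3, 294.5], [0.3457, 0.4331], 0.68), ([469.8, 221.8], [0.2753, 0.2333], 0.63), ([442.6, 272.7], [0.4268, 0.2682], 0.59)]
   mask [469. 220.] 0.91 [280.2 239.1] [103.2 105.8] 77.1
   mask [446. 274.] 0.82 [430.4 271.7] [72.  70.4] 65.6
   mask [529. 289.] 0.6 [344.7 432.7] [ 98.3 102.3] 57.7
cap_center top points [([229.7, 212.3], [0.6214, 0.271], 0.63)]
   mask [229. 214.] 0.72 [620.2 258.6] [57.8 56.9] 45.9
cap_center scene points [([381.5, 326.1], [0.6149, 0.2519], 0.57)]
   mask [384. 328.] 0.76 [622.  257.1] [62.3 60.2] 43.1
   mask [170. 217.] 0.35 [ 731.8 -273. ] [89.5 82.5] 43.4
   mask [287. 338.] 0.24 [766.7 132.5] [134.8  84. ] 45.1
nest top points [([330.7, 235.4], [0.5645, 0.0059], 0.66)]
   mask [331. 236.] 0.77 [559.9  13.5] [120.2 119.9] 85.0
   mask [276. 151.] 0.53 [791.5 155.2] [122.9  91.4] 43.9
nest scene points []
   mask [316. 240.] 0.55 [552.9   4.6] [142.2 138.1] 85.0
```

View pics/c1.png

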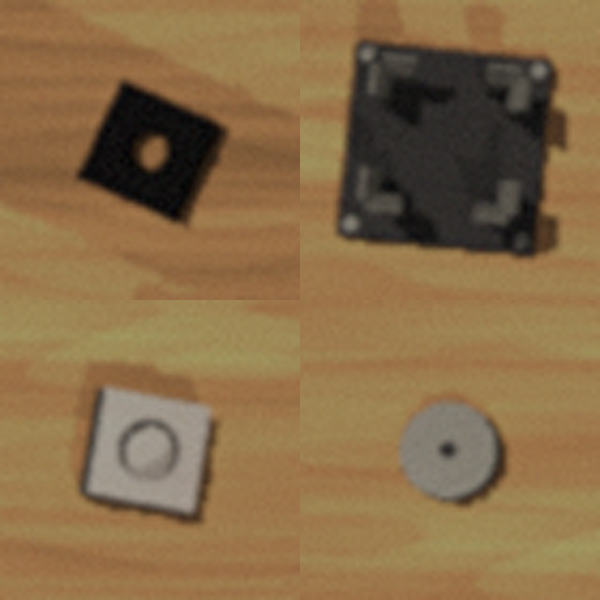

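The crops confirm the choices: the spacer hole is at about (228.7,287.5), the nest base centre at (329.5,237.5), the bore at (427.5,264) and the cap mark at (234.3,213). Next I'll refine these by fitting outlines.

```bash
cat > fit.py <<'E'
from h import *
from scipy.optimize import minimize
from scipy.ndimage import gaussian_filter
# refine pose by maximizing silhouette separation (inside vs rim) of projected model hull
def shape(kind,x,y,a,grow=0):
    if kind=="cap": t=np.linspace(0,2*np.pi,40);s=.030+grow;b=np.c_[s*np.cos(t),s*np.sin(t)];h=.012
    else:
        s,h={"housing":(.032,.03),"spacer":(.032,.014),"nest":(.06,.012)}[kind];s+=grow
        b=s*np.array([[1,1],[1,-1],[-1,-1],[-1,1]])
    c,n=np.cos(a),np.sin(a);b=b@np.array([[c,n],[-n,c]])+[x,y]
    return np.vstack([np.c_[b,np.zeros(len(b))],np.c_[b,np.full(len(b),h)]])
def mask(c,S,K=8,o=None,w=80):
    uv=proj(c,S);hull=cv2.convexHull(((uv-o+.5)*K-.5).astype(np.float32)).reshape(-1,2)
    m=np.zeros((w*K,w*K),np.uint8);cv2.fillPoly(m,[np.round(hull*16).astype(np.int32)],1,shift=4)
    return cv2.resize(m.astype(np.float32),(w,w),interpolation=cv2.INTER_AREA)
def fit(kind,c,im,x,y,a):
    w=120 if kind=="nest" else 80
    o=np.round(proj(c,[[x,y,.01]])[0])-w//2;o=o.astype(int)
    p=im[o[1]:o[1]+w,o[0]:o[0]+w].astype(np.float32)
    if kind in("spacer","nest"): f=p.sum(2)/3     # dark against wood
    else: f=p[:,:,0]-p[:,:,2]                        # grey against wood
    lim=mask(c,shape(kind,x,y,a,.012),o=o,w=w)>.5
    def cost(q):
        m=mask(c,shape(kind,*(q*[.001,.001,.01]),0),o=o,w=w)[lim];v=f[lim]
        A=np.c_[m,1-m];return np.abs(v-A@np.linalg.lstsq(A,v,rcond=None)[0]).mean()
    q0=np.array([x*1000,y*1000,a*100]);sx=np.vstack([q0,q0+[4,0,0],q0+[0,4,0],q0+[0,0,6]])
    s=minimize(cost,q0,method="Nelder-Mead",options=dict(initial_simplex=sx,maxiter=200,xatol=.05,fatol=1e-3))
    return s.x*[.001,.001,.01],s.fun
E
python3 - <<'E'
from fit import *
print("marks",plane("top",[427.5,264],.03),plane("top",[228.7,287.5],.014),plane("top",[234.3,213],.012),plane("top",[329.5,237.5],.012))
g={"housing":(*plane("top",[427.5,264],.03)[0],-.19),"spacer":(*plane("top",[228.7,287.5],.014)[0],-.41),"cap":(*plane("top",[234.3,213],.012)[0],0),"nest":(*plane("top",[329.5,237.5],.012)[0],-.09)}
for c in("top","scene"):
  im=cams.camera(c)
  for k in g:
    s=fit(k,c,im,*g[k]);print(c,k,np.round(s[0],4),round(s[1],2))
E
```

```text
marks [[ 0.49141348 -0.24141939]] [[0.42529813 0.26657059]] [[0.61883766 0.25780091]] [[0.55780041 0.00897732]]
top housing [ 0.4914 -0.2416 -0.1909] 5.4
top spacer [ 0.4267  0.2693 -0.4051] 11.5
top cap [0.6192 0.2573 0.0252] 3.54
top nest [ 0.5588  0.0105 -0.0897] 10.79
scene housing [ 0.492  -0.2433 -0.1862] 3.21
scene spacer [ 0.4273  0.2688 -0.4216] 8.52
scene cap [0.6199 0.2554 0.0017] 3.33
scene nest [ 0.5593  0.0094 -0.0926] 8.19
```

The two cameras agree to within 2 mm. Pose estimates, as (x, y) and yaw:

| Part | x (m) | y (m) | Yaw (rad) |
|---|---|---|---|
| Housing | .4917 | -.2425 | -.19 |
| Spacer | .427 | .269 | -.41 |
| Cap | .6196 | .2563 | n/a |
| Nest | .559 | .010 | -.091 |

Next I'll write a helper that works out move fractions.

```bash
cat > go.py <<'E'
# go.py x y z psi N : fractions for N successive calls from the measured pose to a tool-down pose
import sys
from h import *
def T(psi): c,s=np.cos(psi),np.sin(psi);return np.array([[c,s,0],[s,-c,0],[0,0,-1.]])
x,y,z,psi=map(float,sys.argv[1:5]);N=int(sys.argv[5])
st=sensors.get_state();p=st["eef_pos"].copy();Q=R.from_rotvec(st["orientation"]);p1=np.array([x,y,z]);p0=p.copy()
x0=Q.as_matrix()[:,0];a0=np.arctan2(x0[1],x0[0]);da=(psi-a0+np.pi)%(2*np.pi)-np.pi
print("at",np.round(p,4),"psi",round(a0,3),"t",st["clock"],"F",np.round(st["wrist_force"],1))
for i in range(1,N+1):
    d=np.round(Q.inv().apply(p0+(p1-p0)*i/N-p)/.5,3)
    w=np.round((Q.inv()*R.from_matrix(T(a0+da*i/N))).as_rotvec()/np.radians(120),3)
    print(d.tolist()+w.tolist()); p=p+Q.apply(d*.5);Q=Q*R.from_rotvec(w*np.radians(120))
E
python3 go.py .4917 -.2425 .15 1.38 3
```

```text
at [0.224  0.4749 0.2313] psi 2.701 t 1.3 F [ 0.7  0.5 -0.3]
[-0.365, -0.356, 0.054, 0.0, -0.0, 0.21]
[-0.483, -0.167, 0.054, 0.0, -0.0, 0.21]
[-0.508, 0.054, 0.055, 0.0, -0.0, 0.211]
```

```bash
P='python3 -m pendant'
python3 -m pendant '[[-0.365,-0.356,0.054,0,0,0.21,1],[-0.365,-0.356,0.054,0,0,0.21,1],[-0.365,-0.356,0.054,0,0,0.21,1],[-0.365,-0.356,0.054,0,0,0.21,1],[-0.365,-0.356,0.054,0,0,0.21,1]]' 60
python3 -m pendant '[[-0.483,-0.167,0.054,0,0,0.21,1],[-0.483,-0.167,0.054,0,0,0.21,1],[-0.483,-0.167,0.054,0,0,0.21,1],[-0.483,-0.167,0.054,0,0,0.21,1],[-0.483,-0.167,0.054,0,0,0.21,1]]'
python3 -m pendant '[[-0.508,0.054,0.055,0,0,0.211,1],[-0.508,0.054,0.055,0,0,0.211,1],[-0.508,0.054,0.055,0,0,0.211,1],[-0.508,0.054,0.055,0,0,0.211,1],[-0.508,0.054,0.055,0,0,0.211,1]]'
python3 go.py .4917 -.2425 .006 1.38 1
```

```text
clock: 1.92
eef_pos: [0.314, 0.2333, 0.2041]
orientation: [1.346, 2.838, 0.0]
wrist_force: [-0.6, 0.0, -0.3]
opening: 1.004
finger_force: 0.0
clock: 2.55
eef_pos: [0.4031, -0.0057, 0.1769]
orientation: [-1.932, -2.476, 0.001]
wrist_force: [0.4, 0.5, 0.0]
opening: 1.0
finger_force: 0.0
clock: 3.18
eef_pos: [0.4924, -0.244, 0.1479]
orientation: [-2.423, -1.995, 0.001]
wrist_force: [-0.5, -0.0, 0.2]
opening: 1.0
finger_force: 0.0
at [ 0.4924 -0.244   0.1479] psi 1.378 t 3.175 F [-0.5 -0.   0.2]
[0.002, -0.001, 0.284, -0.001, -0.001, -0.001]
```

```bash
python3 -m pendant '[[0,0.003,0.1,0,0,0,1],[0,0.003,0.18,0,0,0,1],[0,0.003,0.24,0,0,0,1],[0,0.003,0.27,0,0,0,1],[0,0.003,0.28,0,0,0,1]]'
python3 go.py .4917 -.2425 .007 1.38 1
python3 -m pendant '[[0,0,0,0,0,0,0.5],[0,0,0,0,0,0,0.3],[0,0,0,0,0,0,-0.2],[0,0,0,0,0,0,-0.2],[0,0,0,0,0,0,-0.2]]' 60
python3 - <<'E'
from h import *
im=cams.camera("scene");uv=proj("scene",[[.4917,-.2425,.03]])[0].astype(int);crop("scene",*uv,50,"c2.png",6,im)
E
```

```text
clock: 3.8
eef_pos: [0.4935, -0.242, 0.0098]
orientation: [-2.422, -2.0, -0.0]
wrist_force: [-0.2, -0.1, 0.7]
opening: 1.001
finger_force: 0.0
at [ 0.4935 -0.242   0.0098] psi 1.381 t 3.8 F [-0.2 -0.1  0.7]
[-0.002, -0.003, 0.006, -0.0, -0.0, 0.0]
clock: 4.42
eef_pos: [0.4941, -0.2435, 0.0116]
orientation: [2.422, 1.997, 0.002]
wrist_force: [-0.2, 1.0, 6.1]
opening: 0.733
finger_force: 68.6
```

View pics/c2.png

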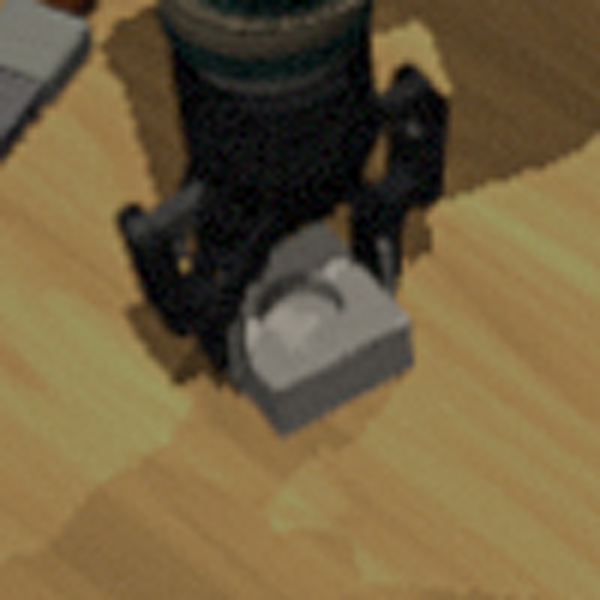

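The crop shows the housing held squarely between the pads (opening 62 mm), flat on the bench. I'll lift it.

```bash
python3 -m pendant '[[0,0,-0.02,0,0,0,-0.2],[0,0,-0.08,0,0,0,-0.2],[0,0,-0.18,0,0,0,-0.2],[0,0,-0.26,0,0,0,-0.2],[0,0,-0.27,0,0,0,-0.2]]'
python3 go.py .559 .010 .146 1.48 1
```

```text
clock: 5.1
eef_pos: [0.4943, -0.2439, 0.1485]
orientation: [2.419, 1.995, 0.004]
wrist_force: [1.1, 0.0, -3.0]
opening: 0.731
finger_force: 67.6
at [ 0.4943 -0.2439  0.1485] psi 1.379 t 5.1 F [ 1.1  0.  -3. ]
[0.523, 0.03, 0.004, 0.003, 0.001, -0.048]
```

```bash
python3 -m pendant '[[0.08,0.005,0,0,0,-0.01,-0.2],[0.18,0.01,0,0,0,-0.02,-0.2],[0.3,0.02,0,0,0,-0.03,-0.2],[0.41,0.024,0,0,0,-0.04,-0.2],[0.49,0.028,0.004,0.003,0.001,-0.048,-0.2]]'
python3 -m pendant '[[0.02,0,0,0,0,0,-0.2],[0.033,0.002,0,0,0,0,-0.2],[0.033,0.002,0,0,0,0,-0.2],[0.033,0.002,0,0,0,0,-0.2]]'
python3 go.py .559 .010 .090 1.48 1
```

```text
clock: 5.72
eef_pos: [0.5527, -0.0029, 0.1408]
orientation: [-2.312, -2.114, 0.007]
wrist_force: [0.4, -0.6, -2.6]
opening: 0.733
finger_force: 67.6
clock: 6.22
eef_pos: [0.5558, 0.0101, 0.1427]
orientation: [-2.317, -2.112, 0.004]
wrist_force: [-0.2, -0.4, -2.7]
opening: 0.726
finger_force: 67.6
at [0.5558 0.0101 0.1427] psi 1.478 t 6.225 F [-0.2 -0.4 -2.7]
[0.0, 0.007, 0.105, -0.003, -0.001, -0.001]
```

```bash
python3 -m pendant '[[0,0.006,0.03,0,0,0,-0.2],[0,0.006,0.07,-0.003,-0.001,0,-0.2],[0,0.006,0.1,-0.003,-0.001,0,-0.2],[0,0.006,0.105,-0.003,-0.001,0,-0.2],[0,0.006,0.105,-0.003,-0.001,0,-0.2]]'
python3 go.py .559 .010 .0255 1.48 1
python3 - <<'E'
from h import *
a=[]
for c in("scene","top"):
    im=cams.camera(c);u,v=proj(c,[[.559,.01,.06]])[0].astype(int);h=45 if c=="scene" else 35
    a.append(cv2.resize(im[v-h:v+h,u-h:u+h,::-1],(400,400),interpolation=2))
cv2.imwrite("pics/c3.png",np.hstack(a))
E
```

```text
clock: 6.85
eef_pos: [0.5588, 0.0109, 0.0905]
orientation: [2.32, 2.118, 0.001]
wrist_force: [0.4, -0.1, -2.3]
opening: 0.726
finger_force: 67.5
at [0.5588 0.0109 0.0905] psi 1.48 t 6.85 F [ 0.4 -0.1 -2.3]
[-0.002, 0.001, 0.13, 0.0, -0.0, -0.0]
```

View pics/c3.png

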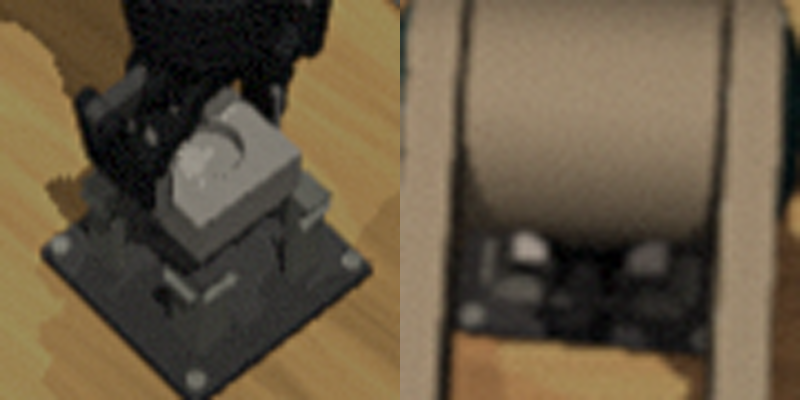

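The housing sits level above the four posts and lines up with them. I'll lower it, watching the force.

```bash
python3 -m pendant '[[-0.001,0.001,0.016,0,0,0,-0.2],[-0.002,0.001,0.032,0,0,0,-0.2],[-0.002,0.001,0.048,0,0,0,-0.2],[-0.002,0.001,0.064,0,0,0,-0.2],[-0.002,0.001,0.07,0,0,0,-0.2]]'
python3 go.py .559 .010 .0255 1.48 1
```

```text
clock: 7.58
eef_pos: [0.5586, 0.01, 0.0544]
orientation: [-2.319, -2.117, 0.001]
wrist_force: [-0.2, 0.1, -3.3]
opening: 0.729
finger_force: 67.6
at [0.5586 0.01   0.0544] psi 1.48 t 7.575 F [-0.2  0.1 -3.3]
[-0.0, 0.001, 0.058, -0.001, -0.0, -0.0]
```

```bash
python3 -m pendant '[[0,0.001,0.014,0,0,0,-0.2],[0,0.001,0.028,0,0,0,-0.2],[0,0.001,0.042,0,0,0,-0.2],[0,0.001,0.054,0,0,0,-0.2],[0,0.001,0.058,0,0,0,-0.2]]'
python3 -m pendant '[[0,0,0.002,0,0,0,-0.2],[0,0,0.003,0,0,0,-0.2],[0,0,0.003,0,0,0,-0.2]]'
```

```text
clock: 8.2
eef_pos: [0.5592, 0.0099, 0.0257]
orientation: [-2.32, -2.118, 0.0]
wrist_force: [-1.2, -0.2, -2.8]
opening: 0.728
finger_force: 67.6
clock: 8.57
eef_pos: [0.5596, 0.01, 0.025]
orientation: [2.32, 2.118, 0.001]
wrist_force: [-0.2, 0.4, -2.8]
opening: 0.73
finger_force: 67.6
```

```bash
python3 -m pendant '[[0,0,0.002,0,0,0,-0.2],[0,0,0.003,0,0,0,-0.2],[0,0,0.003,0,0,0,-0.2]]'
python3 -m pendant '[[0,0,0.0015,0,0,0,-0.2],[0,0,0.0015,0,0,0,-0.2]]'
```

```text
clock: 8.95
eef_pos: [0.5596, 0.01, 0.0236]
orientation: [2.32, 2.118, 0.001]
wrist_force: [-0.9, 0.4, 0.3]
opening: 0.732
finger_force: 67.8
clock: 9.2
eef_pos: [0.5596, 0.01, 0.0236]
orientation: [-2.32, -2.118, -0.001]
wrist_force: [-5.2, 0.2, 6.7]
opening: 0.73
finger_force: 68.6
```

The housing has touched the floor (TCP .0236, as predicted). I'll release and retreat.

```bash
python3 -m pendant '[[0,0,-0.001,0,0,0,0.4],[0,0,-0.001,0,0,0,0.7],[0,0,-0.001,0,0,0,1],[0,0,-0.001,0,0,0,1],[0,0,-0.001,0,0,0,1]]'
python3 -m pendant '[[0,0,-0.03,0,0,0,1],[0,0,-0.1,0,0,0,1],[0,0,-0.2,0,0,0,1],[0,0,-0.3,0,0,0,1],[0,0,-0.3,0,0,0,1]]'
python3 go.py .427 .269 .165 1.158 1
```

```text
clock: 9.82
eef_pos: [0.5596, 0.0099, 0.023]
orientation: [-2.32, -2.118, -0.001]
wrist_force: [-0.3, -0.3, -0.1]
opening: 0.998
finger_force: 0.0
clock: 10.45
eef_pos: [0.5618, 0.0098, 0.1797]
orientation: [2.315, 2.113, 0.013]
wrist_force: [0.2, -0.3, 0.4]
opening: 0.996
finger_force: 0.0
at [0.5618 0.0098 0.1797] psi 1.48 t 10.45 F [ 0.2 -0.3  0.4]
[0.492, -0.316, 0.026, 0.005, -0.001, 0.154]
```

```bash
python3 -m pendant '[[0.492,-0.316,0.026,0.005,0,0.154,1],[0.492,-0.316,0.026,0.005,0,0.154,1],[0.492,-0.316,0.026,0.005,0,0.154,1],[0.492,-0.316,0.026,0.005,0,0.154,1],[0.492,-0.316,0.026,0.005,0,0.154,1]]'
python3 - <<'E'
from fit import *
for c in("scene","top"):
    im=cams.camera(c);print(c,np.round(fit("spacer",c,im,.427,.269,-.41)[0],4))
    u,v=proj(c,[[.559,.01,.04]])[0].astype(int)
    if c=="top": crop(c,u,v,35,"c4.png",8,im)
    else:crop(c,u,v,40,"c4s.png",8,im)
a=[cv2.resize(cv2.imread(f"pics/{n}.png"),(400,400)) for n in("c4s","c4")];cv2.imwrite("pics/c4b.png",np.hstack(a))
E
python3 go.py .427 .269 .0 1.158 1
```

```text
clock: 11.08
eef_pos: [0.4228, 0.271, 0.1599]
orientation: [-2.622, -1.715, 0.011]
wrist_force: [0.1, 0.3, 1.0]
opening: 0.999
finger_force: 0.0
scene [ 0.4275  0.2689 -0.4261]
top [ 0.4272  0.2748 -0.3814]
at [0.4221 0.2722 0.1596] psi 1.162 t 11.175 F [-0.5 -0.   0.6]
[-0.002, 0.015, 0.319, -0.006, 0.001, 0.002]
```

View pics/c4b.png

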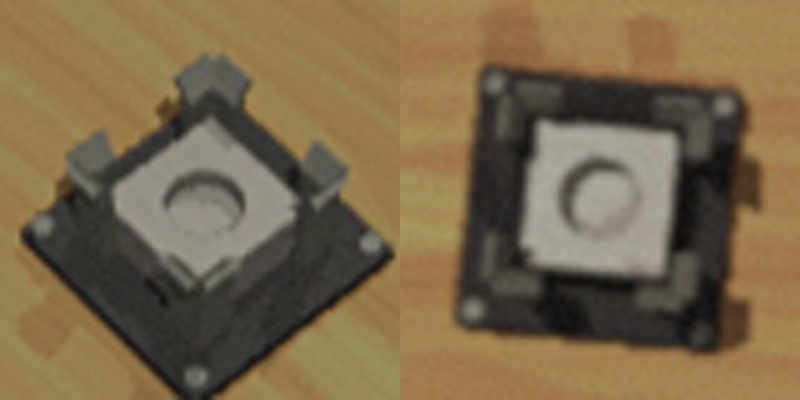

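The crop shows the housing flat between the posts, bore up. Now the spacer.

```bash
python3 -m pendant '[[-0.002,0.012,0.1,-0.006,0.001,0.002,1],[-0.002,0.012,0.2,-0.006,0.001,0.002,1],[-0.002,0.012,0.27,-0.006,0.001,0.002,1],[-0.002,0.012,0.295,-0.006,0.001,0.002,1],[-0.002,0.012,0.305,-0.006,0.001,0.002,1]]'
python3 -m pendant '[[0,0,0.002,0,0,0,0.7],[0,0,0.002,0,0,0,0.65],[0,0,0.002,0,0,0,0.65],[0,0,0.002,0,0,0,0.65]]' 40
python3 go.py .427 .269 .0 1.158 1
```

```text
clock: 11.8
eef_pos: [0.4285, 0.2662, 0.0078]
orientation: [2.633, 1.711, 0.003]
wrist_force: [0.5, 0.7, 0.5]
opening: 0.997
finger_force: 0.0
clock: 12.3
eef_pos: [0.4283, 0.2665, 0.007]
orientation: [2.632, 1.712, 0.004]
wrist_force: [0.1, 0.2, 0.7]
opening: 0.825
finger_force: 0.0
at [0.4283 0.2665 0.007 ] psi 1.153 t 12.3 F [0.1 0.2 0.7]
[0.003, -0.004, 0.014, 0.001, -0.001, -0.002]
```

```bash
python3 -m pendant '[[0.003,-0.002,0.006,0,0,0,0.65],[0.003,-0.002,0.01,0,0,0,0.65],[0.003,-0.002,0.014,0,0,0,0.65],[0.003,-0.002,0.014,0,0,0,0.65]]'
python3 -m pendant '[[0,0,0.002,0,0,0,0.65],[0,0,0.004,0,0,0,0.65],[0,0,0.004,0,0,0,0.65]]'
```

```text
clock: 12.8
eef_pos: [0.4276, 0.2681, -0.0007]
orientation: [2.633, 1.712, 0.002]
wrist_force: [-0.3, -1.2, -0.1]
opening: 0.823
finger_force: 0.0
clock: 13.18
eef_pos: [0.4278, 0.2681, -0.0025]
orientation: [2.633, 1.712, 0.003]
wrist_force: [0.4, 0.0, 0.3]
opening: 0.826
finger_force: 0.0
```

```bash
python3 -m pendant '[[0,0,0,0,0,0,0.5],[0,0,0,0,0,0,0.2],[0,0,0,0,0,0,-0.2],[0,0,0,0,0,0,-0.2],[0,0,0,0,0,0,-0.2]]' 40
```

```text
clock: 13.8
eef_pos: [0.4281, 0.2683, -0.002]
orientation: [2.633, 1.712, 0.004]
wrist_force: [-0.9, -0.5, 5.1]
opening: 0.736
finger_force: 44.6
```

```bash
python3 -m pendant '[[0,0,-0.02,0,0,0,-0.2],[0,0,-0.08,0,0,0,-0.2],[0,0,-0.18,0,0,0,-0.2],[0,0,-0.28,0,0,0,-0.2],[0,0,-0.29,0,0,0,-0.2]]'
python3 go.py .559 .010 .146 1.48 1
```

```text
clock: 14.42
eef_pos: [0.4291, 0.269, 0.1472]
orientation: [2.632, 1.711, 0.015]
wrist_force: [0.5, 0.3, -1.0]
opening: 0.737
finger_force: 44.2
at [0.4291 0.269  0.1472] psi 1.153 t 14.425 F [ 0.5  0.3 -1. ]
[-0.368, 0.448, 0.003, 0.004, -0.003, -0.156]
```

```bash
python3 -m pendant '[[-0.06,0.07,0,0,0,-0.03,-0.2],[-0.14,0.17,0,0,0,-0.06,-0.2],[-0.22,0.27,0,0,0,-0.09,-0.2],[-0.29,0.36,0,0,0,-0.12,-0.2],[-0.34,0.42,0.003,0.004,-0.003,-0.156,-0.2]]'
python3 go.py .559 .010 .146 1.48 1
python3 -m pendant '[[0,0,0,0,0,0,-0.2],[0,0,0,0,0,0,-0.2]]'
python3 go.py .559 .010 .106 1.48 1
```

```text
clock: 15.05
eef_pos: [0.5505, 0.025, 0.1401]
orientation: [-2.318, -2.116, 0.016]
wrist_force: [0.5, 1.0, -0.5]
opening: 0.735
finger_force: 44.2
at [0.5505 0.025  0.1401] psi 1.48 t 15.05 F [ 0.5  1.  -0.5]
[-0.028, 0.019, -0.012, -0.004, 0.003, 0.0]
clock: 15.3
eef_pos: [0.5498, 0.0279, 0.1404]
orientation: [-2.318, -2.115, 0.015]
wrist_force: [-0.6, 0.2, -0.7]
opening: 0.735
finger_force: 44.2
at [0.5498 0.0279 0.1404] psi 1.479 t 15.3 F [-0.6  0.2 -0.7]
[-0.034, 0.022, 0.069, -0.004, 0.002, -0.0]
```

```bash
python3 -m pendant '[[-0.02,0.01,0,-0.002,0,0,-0.2],[-0.034,0.022,0.02,-0.004,0.002,0,-0.2],[-0.034,0.022,0.06,-0.004,0.002,0,-0.2],[-0.034,0.022,0.1,-0.004,0.002,0,-0.2],[-0.034,0.022,0.1,-0.004,0.002,0,-0.2]]'
python3 go.py .559 .010 .042 1.48 1
```

```text
clock: 15.92
eef_pos: [0.5582, 0.0094, 0.0891]
orientation: [-2.319, -2.117, 0.004]
wrist_force: [0.1, -0.4, -0.5]
opening: 0.734
finger_force: 44.2
at [0.5582 0.0094 0.0891] psi 1.48 t 15.925 F [ 0.1 -0.4 -0.5]
[0.001, 0.002, 0.094, -0.001, 0.0, -0.0]
```

```bash
python3 -m pendant '[[0.001,0.001,0.016,0,0,0,-0.2],[0.001,0.001,0.032,0,0,0,-0.2],[0.001,0.001,0.046,0,0,0,-0.2],[0.001,0.001,0.056,0,0,0,-0.2],[0.001,0.001,0.06,0,0,0,-0.2]]'
python3 go.py .559 .010 .0415 1.48 1
```

```text
clock: 16.55
eef_pos: [0.5599, 0.0099, 0.0611]
orientation: [2.319, 2.117, 0.0]
wrist_force: [0.0, 0.3, 0.0]
opening: 0.733
finger_force: 44.2
at [0.5599 0.0099 0.0611] psi 1.48 t 16.55 F [0.  0.3 0. ]
[0.0, -0.002, 0.039, 0.001, 0.0, -0.0]
```

```bash
python3 -m pendant '[[0,-0.001,0.012,0,0,0,-0.2],[0,-0.001,0.024,0,0,0,-0.2],[0,-0.001,0.034,0,0,0,-0.2],[0,-0.001,0.038,0,0,0,-0.2],[0,-0.001,0.038,0,0,0,-0.2]]'
python3 -m pendant '[[0,0,0.001,0,0,0,-0.2],[0,0,0.002,0,0,0,-0.2],[0,0,0.003,0,0,0,-0.2]]'
python3 -m pendant '[[0,0,0.001,0,0,0,-0.2],[0,0,0.001,0,0,0,-0.2]]'
```

```text
clock: 17.18
eef_pos: [0.5595, 0.0099, 0.0423]
orientation: [2.319, 2.117, 0.001]
wrist_force: [-0.4, 0.0, -0.8]
opening: 0.736
finger_force: 44.2
clock: 17.55
eef_pos: [0.5596, 0.0099, 0.041]
orientation: [2.319, 2.117, 0.001]
wrist_force: [0.0, -0.5, -1.3]
opening: 0.734
finger_force: 44.2
clock: 17.8
eef_pos: [0.5596, 0.0099, 0.0404]
orientation: [2.319, 2.117, 0.001]
wrist_force: [0.7, -0.4, -0.1]
opening: 0.739
finger_force: 44.2
```

```bash
python3 -m pendant '[[0,0,0.001,0,0,0,-0.2],[0,0,0.002,0,0,0,-0.2],[0,0,0.002,0,0,0,-0.2]]'
```

```text
clock: 18.18
eef_pos: [0.5597, 0.0099, 0.04]
orientation: [2.319, 2.117, 0.001]
wrist_force: [-3.1, 0.3, 5.7]
opening: 0.734
finger_force: 44.9
```

The spacer has made contact at the predicted height, TCP .040. I'll release it and go to the cap.

```bash
python3 -m pendant '[[0,0,-0.001,0,0,0,0.4],[0,0,-0.001,0,0,0,0.7],[0,0,-0.001,0,0,0,1],[0,0,-0.001,0,0,0,1],[0,0,-0.001,0,0,0,1]]'
python3 -m pendant '[[0,0,-0.03,0,0,0,1],[0,0,-0.1,0,0,0,1],[0,0,-0.2,0,0,0,1],[0,0,-0.24,0,0,0,1],[0,0,-0.24,0,0,0,1]]'
python3 go.py .6196 .2563 .15 1.48 1
```

```text
clock: 18.8
eef_pos: [0.5596, 0.0099, 0.0399]
orientation: [2.319, 2.117, 0.001]
wrist_force: [-1.0, -0.2, -0.4]
opening: 0.999
finger_force: 0.0
clock: 19.42
eef_pos: [0.5605, 0.01, 0.1629]
orientation: [2.316, 2.115, 0.007]
wrist_force: [-0.4, 0.2, -0.7]
opening: 1.0
finger_force: 0.0
at [0.5605 0.01   0.1629] psi 1.48 t 19.425 F [-0.4  0.2 -0.7]
[0.501, 0.073, 0.026, 0.003, 0.0, -0.0]
```

```bash
python3 -m pendant '[[0.501,0.073,0.02,0.003,0,0,1],[0.501,0.073,0.02,0.003,0,0,1],[0.501,0.073,0.02,0.003,0,0,1],[0.501,0.073,0.02,0.003,0,0,1],[0.501,0.073,0.02,0.003,0,0,1]]'
python3 - <<'E'
from fit import *
a=[]
for c,h in(("scene",40),("top",35)):
    im=cams.camera(c)
    if c=="scene": print(np.round(fit("cap",c,im,.6196,.2563,0)[0],4))
    u,v=proj(c,[[.559,.01,.05]])[0].astype(int);a.append(cv2.resize(im[v-h:v+h,u-h:u+h,::-1],(400,400),interpolation=2))
cv2.imwrite("pics/c5.png",np.hstack(a))
E
python3 go.py .6196 .2563 .007 1.48 1
```

```text
clock: 20.05
eef_pos: [0.6173, 0.26, 0.1464]
orientation: [-2.311, -2.12, 0.012]
wrist_force: [-0.8, -1.2, -0.0]
opening: 1.0
finger_force: 0.0
[0.6199 0.2555 0.0601]
at [0.6179 0.2565 0.1479] psi 1.481 t 20.15 F [-0.4  0.4 -0. ]
[0.0, 0.006, 0.282, -0.003, 0.001, 0.001]
```

View pics/c5.png

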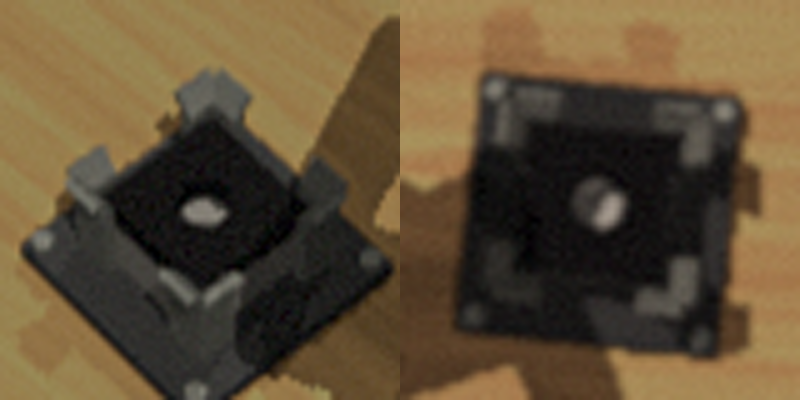

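The spacer lies flat in the nest with its hole over the bore. Going down for the cap.

```bash
python3 -m pendant '[[0,0.005,0.1,-0.003,0.001,0,1],[0,0.005,0.18,-0.003,0.001,0,1],[0,0.005,0.24,-0.003,0.001,0,1],[0,0.005,0.27,-0.003,0.001,0,1],[0,0.005,0.28,-0.003,0.001,0,1]]'
python3 -m pendant '[[0,0,0.004,0,0,0,0.7],[0,0,0.004,0,0,0,0.6],[0,0,0.004,0,0,0,0.6],[0,0,0.004,0,0,0,0.6]]' 60
python3 go.py .6195 .2564 -.002 1.48 1
```

```text
clock: 20.78
eef_pos: [0.6203, 0.2549, 0.0096]
orientation: [-2.321, -2.117, -0.002]
wrist_force: [0.2, 1.1, 0.7]
opening: 0.998
finger_force: 0.0
clock: 21.28
eef_pos: [0.6206, 0.256, 0.0083]
orientation: [2.32, 2.118, 0.005]
wrist_force: [-0.1, -0.1, 0.7]
opening: 0.799
finger_force: 0.0
at [0.6206 0.256  0.0083] psi 1.48 t 21.275 F [-0.1 -0.1  0.7]
[0.0, -0.002, 0.021, 0.001, -0.001, -0.0]
```

```bash
python3 -m pendant '[[0,-0.002,0.007,0,0,0,0.6],[0,-0.002,0.014,0,0,0,0.6],[0,-0.002,0.019,0,0,0,0.6],[0,-0.002,0.021,0,0,0,0.6],[0,-0.002,0.021,0,0,0,0.6]]'
python3 -m pendant '[[0,0,0,0,0,0,0.5],[0,0,0,0,0,0,0.2],[0,0,0,0,0,0,-0.3],[0,0,0,0,0,0,-0.3],[0,0,0,0,0,0,-0.3]]' 60
```

```text
clock: 21.9
eef_pos: [0.6194, 0.256, -0.0027]
orientation: [2.32, 2.118, 0.003]
wrist_force: [0.9, 0.7, -0.7]
opening: 0.797
finger_force: 0.0
clock: 22.52
eef_pos: [0.6198, 0.2562, -0.0018]
orientation: [2.32, 2.118, 0.005]
wrist_force: [0.5, -0.2, 5.7]
opening: 0.669
finger_force: 64.8
```

```bash
python3 -m pendant '[[0,0,-0.02,0,0,0,-0.3],[0,0,-0.08,0,0,0,-0.3],[0,0,-0.18,0,0,0,-0.3],[0,0,-0.28,0,0,0,-0.3],[0,0,-0.3,0,0,0,-0.3]]'
python3 go.py .559 .010 .15 1.48 1
```

```text
clock: 23.15
eef_pos: [0.6206, 0.2563, 0.1522]
orientation: [2.318, 2.116, 0.014]
wrist_force: [-0.0, 0.1, -2.4]
opening: 0.67
finger_force: 64.8
at [0.6206 0.2563 0.1522] psi 1.48 t 23.15 F [-0.   0.1 -2.4]
[-0.502, -0.078, 0.002, 0.004, -0.002, -0.0]
```

```bash
python3 -m pendant '[[-0.08,-0.012,0,0,0,0,-0.3],[-0.18,-0.028,0,0,0,0,-0.3],[-0.3,-0.046,0,0,0,0,-0.3],[-0.4,-0.062,0,0.002,-0.001,0,-0.3],[-0.48,-0.074,0.002,0.004,-0.002,0,-0.3]]'
python3 -m pendant '[[-0.01,-0.002,0,0,0,0,-0.3],[-0.022,-0.004,0,0,0,0,-0.3],[-0.022,-0.004,0,0,0,0,-0.3],[-0.022,-0.004,0,0,0,0,-0.3]]'
python3 go.py .559 .010 .09 1.48 1
```

```text
clock: 23.78
eef_pos: [0.5589, 0.0182, 0.144]
orientation: [-2.317, -2.113, 0.014]
wrist_force: [0.9, -0.4, -1.9]
opening: 0.669
finger_force: 64.9
clock: 24.28
eef_pos: [0.5576, 0.0102, 0.1457]
orientation: [-2.316, -2.117, 0.01]
wrist_force: [0.3, 0.6, -2.8]
opening: 0.674
finger_force: 64.9
at [0.5576 0.0102 0.1457] psi 1.481 t 24.275 F [ 0.3  0.6 -2.8]
[0.0, 0.004, 0.111, -0.003, 0.001, 0.0]
```

```bash
python3 -m pendant '[[0,0.002,0.03,0,0,0,-0.3],[0,0.003,0.07,-0.003,0.001,0,-0.3],[0,0.003,0.1,-0.003,0.001,0,-0.3],[0,0.003,0.112,-0.003,0.001,0,-0.3],[0,0.003,0.112,-0.003,0.001,0,-0.3]]'
python3 go.py .559 .010 .0565 1.48 1
python3 - <<'E'
from h import *
im=cams.camera("scene");u,v=proj("scene",[[.559,.01,.06]])[0].astype(int);crop("scene",u,v,40,"c6.png",7,im)
E
```

```text
clock: 24.9
eef_pos: [0.5585, 0.0092, 0.0896]
orientation: [-2.32, -2.118, 0.002]
wrist_force: [0.2, -0.9, -1.5]
opening: 0.671
finger_force: 64.9
at [0.5585 0.0092 0.0896] psi 1.48 t 24.9 F [ 0.2 -0.9 -1.5]
[0.002, 0.001, 0.066, -0.001, 0.0, -0.0]
```

View pics/c6.png

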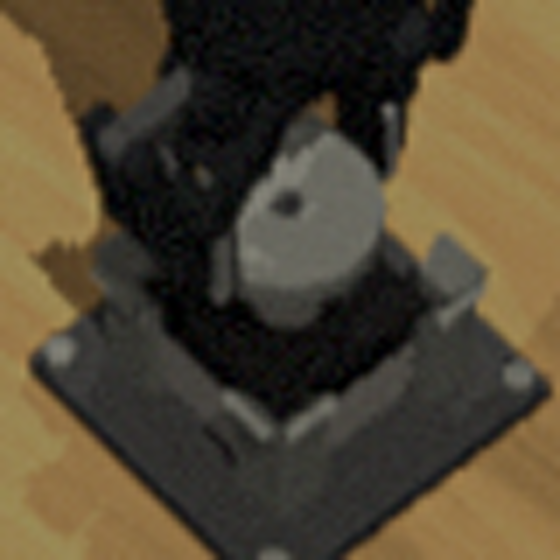

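The crop shows the cap over the nest with its mark at (290,203), but the disc looks a bit rounder than expected, so it may be tilted. I'll check by overlaying level and tilted models.

```bash
python3 - <<'E'
from h import *
st=sensors.get_state();p=st["eef_pos"];Q=R.from_rotvec(st["orientation"])
im=cams.camera("scene");u,v=proj("scene",[[.559,.01,.06]])[0].astype(int)
t=np.linspace(0,2*np.pi,60);out=[]
big=cv2.resize(im[v-40:v+40,u-40:u+40,::-1],(400,400),interpolation=2)
for tilt in(0,12):
    b=big.copy();ax=Q.apply([0,1,0])
    c=np.array([p[0],p[1],p[2]+.0018+.006])
    for z in(.006,-.006):
        P=np.c_[.03*np.cos(t),.03*np.sin(t),np.full(60,z)]
        P=R.from_rotvec(ax*np.radians(tilt)).apply(P)+c
        q=(proj("scene",P)-[u-40,v-40]+.5)*5-.5
        cv2.polylines(b,[np.round(q).astype(int)],True,(0,0,255) if z>0 else (0,255,0),1)
    print(tilt,proj("scene",[c+R.from_rotvec(ax*np.radians(tilt)).apply([0,0,.006])])[0]-[u-40,v-40])
    out.append(b)
cv2.imwrite("pics/c7.png",np.hstack(out))
E
```

```text
0 [40.73431269 28.37964146]
12 [40.34300847 28.04944558]
```

View pics/c7.png

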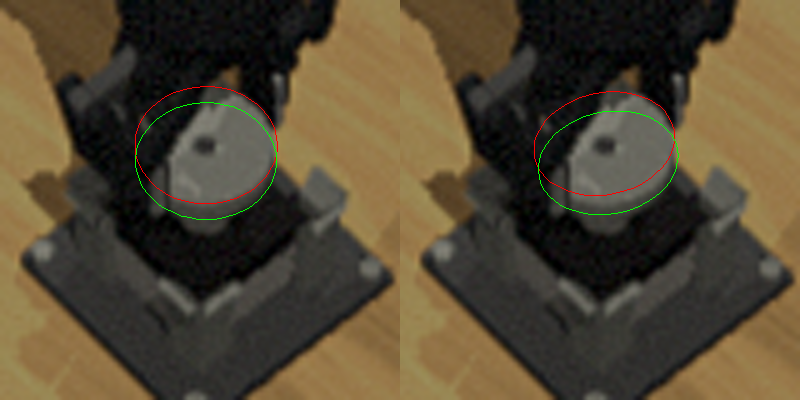

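The level model (left overlay) matches, so the cap is level and centred. The grey patch below it is just the bore seen through the spacer hole. Lowering.

```bash
python3 -m pendant '[[0.001,0,0.016,0,0,0,-0.3],[0.002,0,0.032,0,0,0,-0.3],[0.002,0,0.046,0,0,0,-0.3],[0.002,0,0.058,0,0,0,-0.3],[0.002,0,0.064,0,0,0,-0.3]]'
python3 -m pendant '[[0,0,0.002,0,0,0,-0.3],[0,0,0.002,0,0,0,-0.3],[0,0,0.002,0,0,0,-0.3]]'
```

```text
clock: 25.62
eef_pos: [0.5585, 0.0101, 0.0574]
orientation: [-2.32, -2.118, 0.002]
wrist_force: [0.5, 0.2, -1.9]
opening: 0.67
finger_force: 64.9
clock: 26.0
eef_pos: [0.5588, 0.0101, 0.0572]
orientation: [2.32, 2.118, -0.001]
wrist_force: [0.3, -0.3, -2.5]
opening: 0.675
finger_force: 64.9
```

```bash
python3 -m pendant '[[0,0,0.002,0,0,0,-0.3],[0,0,0.003,0,0,0,-0.3],[0,0,0.004,0,0,0,-0.3],[0,0,0.004,0,0,0,-0.3]]'
python3 -m pendant '[[0,0,0.001,0,0,0,-0.3],[0,0,0.002,0,0,0,-0.3],[0,0,0.002,0,0,0,-0.3]]'
```

```text
clock: 26.5
eef_pos: [0.5586, 0.0101, 0.0549]
orientation: [-2.32, -2.118, 0.001]
wrist_force: [-0.0, -0.2, -2.4]
opening: 0.667
finger_force: 64.9
clock: 26.88
eef_pos: [0.5587, 0.0101, 0.0543]
orientation: [2.32, 2.118, -0.001]
wrist_force: [-2.1, -0.5, 0.8]
opening: 0.669
finger_force: 65.3
```

The cap has made contact at the predicted height. I'll release, retreat and check.

```bash
python3 -m pendant '[[0,0,0,0,0,0,0.35],[0,0,0,0,0,0,0.6],[0,0,0,0,0,0,0.9],[0,0,0,0,0,0,1],[0,0,0,0,0,0,1]]'
python3 -m pendant '[[0,0,-0.02,0,0,0,1],[0,0,-0.08,0,0,0,1],[0,0,-0.16,0,0,0,1],[0,0,-0.24,0,0,0,1],[0,0,-0.24,0,0,0,1]]'
python3 -m pendant '[[-0.1,-0.1,0,0,0,0,1],[-0.2,-0.2,0,0,0,0,1],[-0.3,-0.25,0,0,0,0,1],[-0.4,-0.25,0,0,0,0,1],[-0.4,-0.25,0,0,0,0,1]]'
python3 - <<'E'
from h import *
a=[]
for c,h in(("scene",40),("top",35)):
    im=cams.camera(c);u,v=proj(c,[[.559,.01,.05]])[0].astype(int)
    b=cv2.resize(im[v-h:v+h,u-h:u+h,::-1],(400,400),interpolation=2);k=400/(2*h)
    t=np.linspace(0,2*np.pi,60);q=(proj(c,np.c_[.559+.03*np.cos(t),.01+.03*np.sin(t),np.full(60,.068)])-[u-h,v-h]+.5)*k
    cv2.polylines(b,[np.round(q).astype(int)],True,(0,0,255),1);a.append(b)
cv2.imwrite("pics/c8.png",np.hstack(a))
E
```

```text
clock: 27.5
eef_pos: [0.5587, 0.0101, 0.054]
orientation: [2.32, 2.118, -0.001]
wrist_force: [-0.0, 0.8, -0.3]
opening: 1.001
finger_force: 0.0
clock: 28.12
eef_pos: [0.5606, 0.0101, 0.179]
orientation: [2.316, 2.114, 0.008]
wrist_force: [0.1, -0.3, 0.5]
opening: 0.999
finger_force: 0.0
clock: 28.75
eef_pos: [0.4147, -0.1805, 0.1738]
orientation: [-2.326, -2.111, 0.002]
wrist_force: [-0.6, 0.2, -1.2]
opening: 0.997
finger_force: 0.0
```

View pics/c8.png

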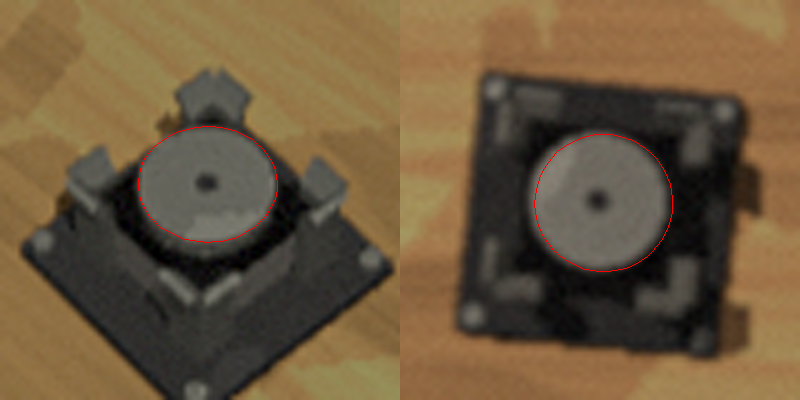

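The cap lies flat and centred at the expected height: its mark is at (207,183) in the scene crop and (598,200) in the top crop. All three parts are stacked in the nest, so I'm handing in.

```bash
python3 -c "from workcell import r;print(r.sign_off())"
```

```text
the job is handed in; nothing more can be done
None
```

The housing, the smallest spacer and the cap are loaded in that order, flat and centred between the posts, and the job was handed in at about 29 s with the arm clear.

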